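Clamp a plaster dental cast in the force-indicating bench vice

ROBOT

A 7-joint arm with a two-finger parallel gripper is mounted at the origin on the work surface. World frame = base frame: x ahead of the robot, y to its left, z up, the work surface at z = 0. Lengths are in m, angles in rad, forces in N, time in s.
With the tool pointing down it reaches from about 0.35 to 0.775 m from the base axis. Payload 3.1 kg.
Tool frame: the origin (TCP) lies on the mounting face of the last link; the fingertips stand 173 mm ahead of it and the grasp point (between the pads) lies 155 mm ahead of it (ctrl.finger_overhang is the distance from the TCP to the fingertips, in m); z points along the fingers, y is the line along which they close (so a half turn about z gives the same grasp; the last joint's range is limited). The gripper opens to 85 mm and grips with 20 to 120 N. Pads are 22 mm wide; open, the fingers measure 114 mm over their backs; the gripper's body (76 mm by 85 mm) begins 54 mm behind the grasp point. The pads swing forward as they close: fully open they stand 13 mm farther back than shut.
Start: joints at [-1.273, 0.311, 0.014, 1.512, -0.004, 1.319, -0.027], TCP at [0.183, 0.519, 0.405] pointing down, gripper open.
Joint ranges: [-2.7, 2.7], [-0.3, 1.91], [-1.27, 1.3], [0.12, 2.57], [-1.44, 4.58], [0.2, 2.03], [-3.05, 3.05]. Speed limits (rad/s): [2.79, 2.79, 3.14, 3.14, 3.14, 3.14, 3.14].

INTERFACE

Orientations are given as a rotation vector (axis times angle).
In Python, from bench import monitor, imaging, ctrl gives the robot as it stands. The module is installed in compiled form; this text tells all that it offers.
- The arm moves only by the tool arm_command, never from a script. Its argument "rows" is a list of rows, each an object with "offset": the shift along the world's x, y, z in cm, a list of three; "rot": the turn, a rotation vector about the world's x, y, z in degrees, a list of three. In form: [{"offset": [dx, dy, dz], "rot": [wx, wy, wz]}, ...]. A call has 1 to 5 rows; each row shifts and turns the commanded pose from where the row before left it; what a row does not reach is not made up. A row lasts 1/12 s, in which the tool goes at most 41.7 mm and 7.16 degrees, less where a joint would pass 70% of its speed; a pose out of reach is approached as far as the arm can. A call with a gripper value outside its range is refused whole. "fingers" is the opening, from -1 (shut) to 1 (fully open), so that 0 is half open, set as the call begins (left out, the last holds). The fingers move at their own pace and stop on an object; the grip force is fixed at half the most. Time passes only in rows, so rows that do not move let the fingers close. It gives the time, the measured TCP pose, the force, the opening and the grip force at its end, in the units of the state.
- monitor.state(): the state, without advancing time (a new reading comes with each control period).
- imaging.read_camera(name): name is "side" or "top"; returns the picture (420x560x3 uint8, red, green, blue); there is no depth.
- imaging.get_calibration(name): a dict with "fx", "fy", "cx", "cy" (pixels), "world_from_camera" (4x4, takes a point from camera to world coordinates). Camera axes: x right, y up, looking along -z (the intrinsics and any distortion apply to the point x, -y, -z); pixel columns grow to the right and rows downward; lengths in m; the calibration is good to about 2 mm. A picture is of the moment at which its call begins. get_calibration takes no time and is no camera call.
- ctrl.close_job(): hands the job in; it is judged then, once.
The state is a dict: "t": time; "qpos": joint angles; "qvel": joint speeds; "tau": joint torques, N m; "ee_pos": TCP position; "tool_rot": TCP orientation; "wrist_force": force on the tool from outside, world axes, zero at the start; "ft_torque": the same for the moment, N m; "width": finger opening in m; "gripper_force": force on a finger pad.
Only numpy, scipy, OpenCV 4.12 (cv2) and the standard library are available. Lean on these libraries where they do the work, as an engineer would, in place of code of your own. Each camera call takes 0.05 s, during which the arm holds its last target. There are 200 camera calls.

TASK

Stand the plaster dental cast, teeth up, lengthwise between the jaws of the small bench vice, resting on its rail. Then turn the vice's T-handle clockwise until the brass indicator tab pops up well out of the sliding jaw block; stop there, do not force the handle on hard, and let go. Leave the other things on the bench where they are.

Things in the scene. Friction and masses are not known exactly. Their poses are not given: they have to be found in the camera images.
- cast_center (a point): centre of the loose plaster study cast (buff plaster, 0.22 kg), 24 mm above its underside: a block 60 mm long (its x), 46 mm wide (its y), 36 mm high, with a horseshoe of 12 mm high teeth on top, 48 mm high in all, z up. It starts standing teeth up on the bench. Pick it across the 46 mm width. It may go into the vice either end first.
- vice: small grey bench vice fixed to the bench, 260 mm long along its x; place and yaw vary. Origin on the bench surface, z up. A 34 mm wide steel rail, top 25 mm above the bench, runs along x at y = 0. From +x to -x: fixed jaw, gap for the cast, moving jaw face, sliding block with the tab, drive housing with the T-handle above it at x = -115 mm. Two feet 100 mm wide, 12 mm high, under the ends.
- fixed_jaw (a point): middle of the fixed jaw's face (at x = 80 mm, y = 0, 42 mm above the bench, in the vice's frame; same axes). The face is 52 mm wide, top 58 mm above the bench; the jaw reaches back to x = 110 mm. The moving face opposite is at x = 11 mm + 4 mm per rad of the handle, so the gap at the start is 66 to 69 mm.
- vice_bed (a point): point on top of the vice's rail (x = 50 mm, y = 0, z = 25 mm in the vice's frame) where the middle of the cast's underside ends when clamped, pushed against the fixed jaw. The cast overhangs the rail by 6 mm on each side; the fingers may go down beside it.
- handle (a joint): turn of the T-handle (rad), growing clockwise seen from above; 0 to 5, starts at 0 to 0.8. It closes the jaw 4 mm per rad. Stiff (0.15 N m, 0.25 when clamped), stays where left. The jaw meets the cast at about 2.2 rad; the tab is 8 mm out about 0.8 rad later; the spring's hard stop comes about 0.7 rad after that, where forcing it on crushes the cast.
- handle_grip (a point): centre of the steel T-handle's crossbar, on its vertical turning axis, 96 mm above the bench: a bar 64 mm long (this point's x), 12 mm wide (its y), 22 mm high, on a 22 mm round hub, 15 mm above the drive housing (64 mm long, 56 mm wide, top 70 mm above the bench). Pinch it across the 12 mm from above and turn.
- tab (a joint): how far the brass indicator tab stands out of the top of the sliding block (m): 0 when in, about level with the top. It stays in until the jaw presses the cast with the set force (14 N), then comes out 9.6 mm per rad of handle turn; popped out well means 0.008 or more; 0.0144 is fully out, at the spring's hard stop (20 N). It cannot come out without a part in the jaws.
- tab_top (a point): middle of the top edge of the brass tab (24 mm wide across the vice, 5 mm thick), 58 mm above the bench when in, 72 mm when fully out. The sliding block around it is 42 mm long, 50 mm wide, top 57 mm above the bench.
- jaw_face: the sprung steel face of the moving jaw: its front is at this origin's x and y (the origin is at bench level); a plate 50 mm wide, 27 to 57 mm above the bench, x towards the fixed jaw
- glove_box: paper glove box 110 x 230 x 75 mm, a bystander beyond the work; origin under its centre
- mix_bowl: dark rubber mixing bowl, 120 mm across and 55 mm high, a bystander beyond the work; origin under its centre
- spray_bottle: white bottle 70 mm across and 190 mm high, a bystander on the robot's right; origin under its centre
- spatula: plaster spatula lying on the bench on the robot's left, a bystander; lies along its x
There are look-alikes about, which are no part of the job. Of the things that look like the part that bears cast_center, the middle-sized one is meant.

How it is judged:
By the outcome, as a careful person would: the job done as asked, in the order asked, and still so for the second after the job is handed in, with the robot touching nothing.
It also fails if it takes over 69 s, if anything falls off the work surface, if the arm or the gripper's body presses on something with over 40 N, if the wrist force passes 120 N, or if a joint passes its speed limit or range.

## Working session

There is one attempt and no reset: what is moved stays moved. The work goes in short steps, Python scripts to look and compute and a tool call to move; the robot and the scene stay as the last step left them, time stands still between calls to the robot, and variables do not carry over. Pictures are saved under pics/ and viewed, at most 10 in all, crops included, and the job is handed in when it is done.

Besides the shell and the picture viewer there is one more tool, called after "Request:" by a JSON object that holds its "fn" and its "kwargs". arm_command: Moves the arm, as the interface text tells. Its arguments: {"type":"object","properties":{"rows":{"type":"array"},"fingers":{"type":"number"}},"required":["rows"]}

```bash
mkdir -p pics
cat > h.py <<'E'
import numpy as np, cv2
from bench import monitor, imaging, ctrl
def ray(n,u,v):
    c=imaging.get_calibration(n);M=np.array(c["world_from_camera"])
    d=M[:3,:3]@np.array([(u-c["cx"])/c["fx"],-(v-c["cy"])/c["fy"],-1.]);return M[:3,3],d
def onz(n,u,v,z):
    o,d=ray(n,u,v);return (o+d*(z-o[2])/d[2])[:2]
def proj(n,p):
    c=imaging.get_calibration(n);M=np.array(c["world_from_camera"])
    q=M[:3,:3].T@(np.array(p)-M[:3,3]);return c["cx"]+c["fx"]*q[0]/-q[2],c["cy"]-c["fy"]*q[1]/-q[2]
def snap(n,f,crop=None,s=1):
    im=imaging.read_camera(n);o=im
    if crop: a,b,c,d=crop;o=im[b:d,a:c]
    cv2.imwrite(f"pics/{f}.png",cv2.resize(o[:,:,::-1],None,fx=s,fy=s,interpolation=cv2.INTER_CUBIC));np.save(f"pics/{f}.npy",im);return im
E
python3 - <<'E'
from h import *
snap("top","t0",s=1.42);snap("side","s0",s=1.42)
print(monitor.state())
for n in("top","side"):print(imaging.get_calibration(n))
E
```

```text
{'t': 0.1, 'qpos': array([-1.27273781,  0.31166072,  0.01400048,  1.51287942, -0.00440195,
        1.31918949, -0.02719132]), 'qvel': array([ 0.00046788, -0.00274358, -0.00012392, -0.00268545,  0.00056107,
       -0.00077263,  0.00246887]), 'tau': array([ 2.58589080e-04, -3.80858946e+01,  1.46499546e-01, -2.31238657e+01,
        1.23202347e-02,  8.16560379e-03, -2.32281074e-06]), 'ee_pos': array([0.18317571, 0.51830728, 0.40372806]), 'tool_rot': array([-0.53096239, -3.09612502,  0.00328132]), 'wrist_force': array([-0.16112345,  0.03031209,  0.43219738]), 'ft_torque': array([-0.06799168,  0.04705073, -0.00105068]), 'gripper_force': 0.0, 'width': 0.08529505707985104}
{'fx': 382.6978246220844, 'fy': 382.6978246220844, 'cx': 280.3995489876783, 'cy': 205.94745614588965, 'world_from_camera': array([[ 0.0605161 ,  0.97754428, -0.20185387,  0.36630592],
       [-0.99816044,  0.05851984, -0.01584833, -0.0225199 ],
       [-0.00367999,  0.20244163,  0.97928742,  1.22119203],
       [ 0.        ,  0.        ,  0.        ,  1.        ]])}
{'fx': 378.98543300124396, 'fy': 378.98543300124396, 'cx': 280.4495814161243, 'cy': 201.29933089187273, 'world_from_camera': array([[ 0.83995436,  0.39963843, -0.36710462,  0.26251545],
       [-0.54232629,  0.59458943, -0.59358707, -0.59603621],
       [-0.01894368,  0.69767653,  0.71616241,  0.79284682],
       [ 0.        ,  0.        ,  0.        ,  1.        ]])}
```

View pics/t0.png

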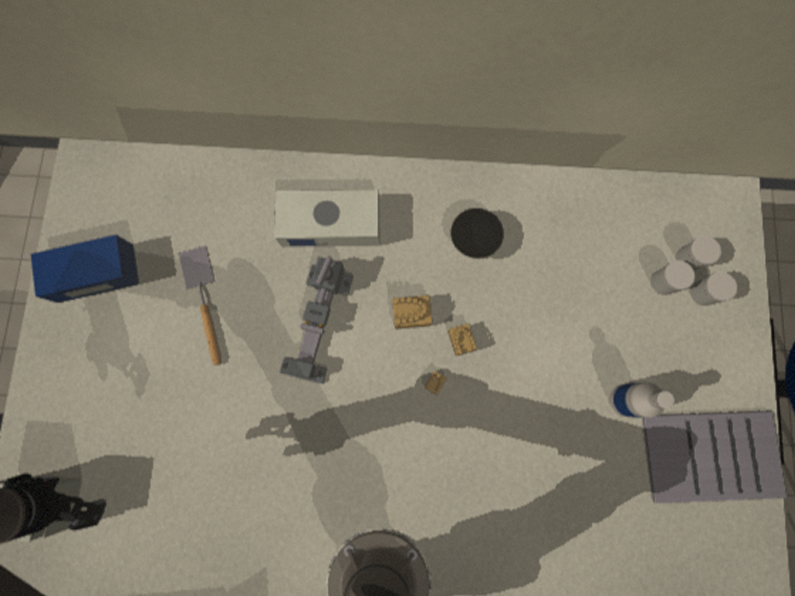

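View pics/s0.png

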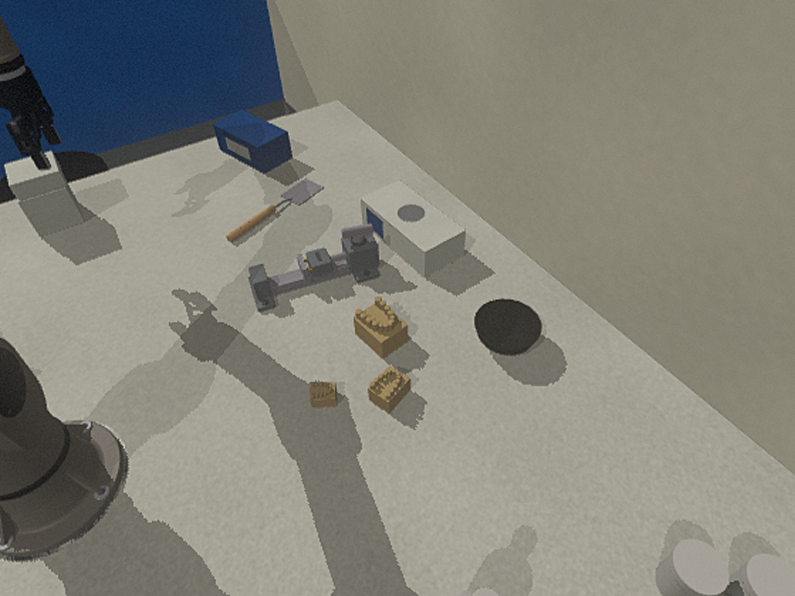

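The middle-sized cast is at (462,339) in the top view and (389,388) in the side view. The vice's handle end is at (325,272) and its fixed jaw at (304,370) in the top view. I'll zoom in for corners.

Run:
```python
from h import *
t=np.load("pics/t0.npy");s=np.load("pics/s0.npy")
cv2.imwrite("pics/tz.png",cv2.resize(t[170:280,190:345,::-1],None,fx=5,fy=5,interpolation=cv2.INTER_CUBIC))
cv2.imwrite("pics/sz.png",cv2.resize(s[150:295,170:300,::-1],None,fx=4,fy=4,interpolation=cv2.INTER_CUBIC))
for n,im in(("top",t),("side",s)):
    h=cv2.cvtColor(im,cv2.COLOR_RGB2HSV)
    m=cv2.inRange(h,(10,110,60),(28,255,255))
    for c in cv2.findContours(m,0,2)[0]:
        if cv2.contourArea(c)>60: print(n,cv2.contourArea(c),cv2.minAreaRect(c),onz(n,*cv2.minAreaRect(c)[0],.03), cv2.approxPolyDP(cv2.convexHull(c),1.5,True)[:,0].tolist())
```

```text
top 72.0 ((306.1538391113281, 268.76922607421875), (9.429903030395508, 12.75810432434082), 33.690067291259766) [ 0.41977205 -0.09418533] [[305, 262], [313, 266], [307, 276], [300, 272]]
top 243.0 ((325.04998779296875, 238.65000915527344), (18.34120750427246, 14.862703323364258), 71.56504821777344) [ 0.5161054  -0.14869887] [[329, 229], [334, 245], [321, 249], [316, 233]]
top 161.5 ((147.41177368164062, 235.1470947265625), (42.20119857788086, 5.093247413635254), 75.96376037597656) [0.49368998 0.40702992] [[141, 215], [145, 216], [154, 255], [151, 256]]
top 466.5 ((289.82379150390625, 219.06149291992188), (20.189472198486328, 25.71215057373047), 84.80557250976562) [ 0.57143258 -0.03548778] [[301, 209], [302, 228], [278, 229], [278, 210]]
```

View pics/tz.png

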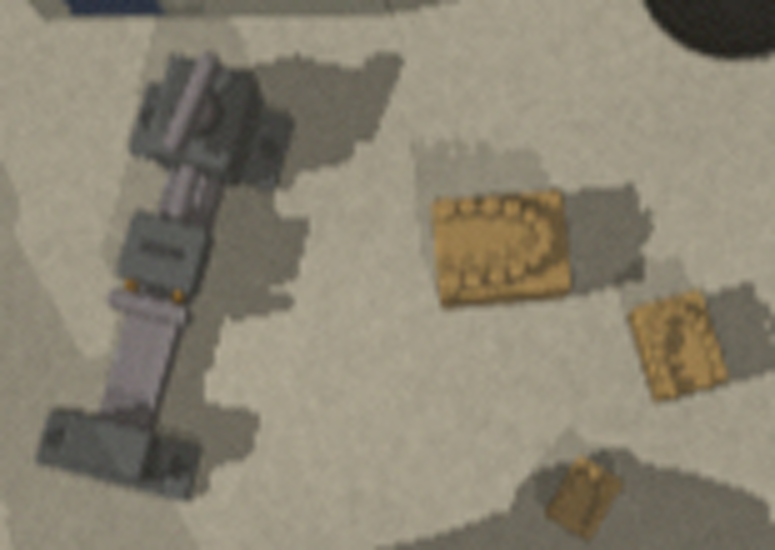

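View pics/sz.png

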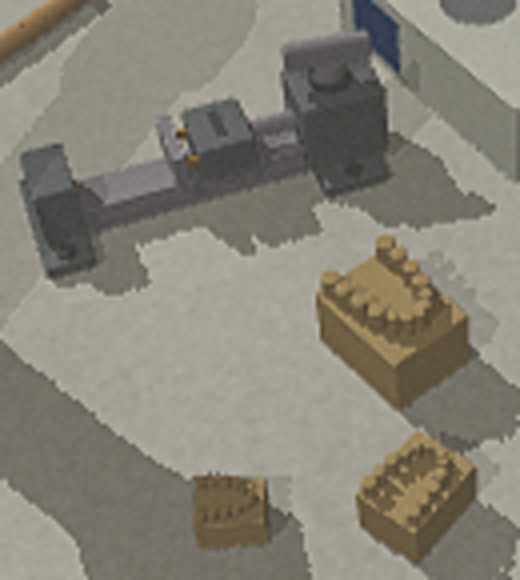

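The zooms show the cast's outline in the top crop at (627,310), (702,290), (727,382), (655,402). Also visible are the handle bar from (172,148) to (205,55), the tab at (160,248), and the fixed-jaw foot edge from (38,463) to (188,500).

Run:
```python
from h import *
T=lambda u,v,z:onz("top",190+(u+.5)/5-.5,170+(v+.5)/5-.5,z)
S=lambda u,v,z:onz("side",170+(u+.5)/4-.5,150+(v+.5)/4-.5,z)
np.set_printoptions(precision=4,suppress=True)
ang=lambda d:np.degrees(np.arctan2(d[1],d[0]))
print("cast top", [T(*p) for p in[(627,310,.02),(702,290,.04),(727,382,.02),(655,402,0)]])
print(" c", (T(702,290,.04)+T(655,402,0))/2, (T(627,310,.018)+T(727,382,.018))/2)
L0,F0,R0=S(358,520,0),S(418,562,0),S(473,490,0);L,F,R,B=[S(*p,.036) for p in[(358,492),(418,535),(476,463),(418,432)]]
print("cast side z0",L0,F0,R0,(L0+R0)/2,"z36",L,F,R,(L+R)/2, "len",np.linalg.norm(L-F),np.linalg.norm(R-F),np.linalg.norm(L0-F0),np.linalg.norm(R0-F0),"ang",ang(F-L),ang(R-F),ang(F0-L0),ang(R0-F0))
h0,h1=T(172,148,.107),T(205,55,.107);s0,s1=S(286,45,.107),S(368,37,.107)
print("handle top",(h0+h1)/2,ang(h1-h0),np.linalg.norm(h1-h0),"side",(s0+s1)/2,ang(s1-s0),np.linalg.norm(s1-s0))
print("tab",T(160,248,.058),S(219,120,.058))
a,b=T(38,463,.012),T(188,500,.012);print("foot edge",a,b,np.linalg.norm(b-a),ang(b-a)-90,(a+b)/2)
a,b=T(110,297,.057),T(188,318,.057);print("jawface",(a+b)/2,ang(b-a)-90,np.linalg.norm(b-a))
print("rail edges",ang(T(103,412,.025)-T(122,313,.025)),ang(T(152,412,.025)-T(175,325,.025)))
```

```text
cast top [array([ 0.5378, -0.1172]), array([ 0.5503, -0.1617]), array([ 0.4961, -0.1817]), array([ 0.4828, -0.1391])]
 c [ 0.5165 -0.1504] [ 0.5172 -0.1497]
cast side z0 [ 0.4814 -0.1336] [ 0.4964 -0.1783] [ 0.5517 -0.1543] [ 0.5165 -0.1439] z36 [ 0.4813 -0.138 ] [ 0.4952 -0.1823] [ 0.5506 -0.1595] [ 0.5159 -0.1488] len 0.04645617366512183 0.059928213447816674 0.0472094207182959 0.060254697054310975 ang -72.53283315771675 22.424440886676212 -71.48344845073336 23.494312293614822
handle top [0.6357 0.1575] -14.100998668569304 0.06028616539423111 side [0.6346 0.1561] -25.42266764417197 0.05826367321775621
tab [0.5536 0.1748] [0.5524 0.1763]
foot edge [0.4203 0.2464] [0.4032 0.1505] 0.09743814295555767 -190.12764578328193 [0.4117 0.1985]
jawface [0.5165 0.1783] -191.5993021077192 0.05000574459607253
rail edges 174.62520833222896 170.32436690810556
```

Request:
{"fn": "arm_command", "kwargs": {"rows": [{"offset":[1.7,-3.3,-0.3],"rot":[0,0,2]},{"offset":[1.7,-3.3,-0.3],"rot":[0,0,2]},{"offset":[1.7,-3.3,-0.3],"rot":[0,0,2]},{"offset":[1.7,-3.3,-0.3],"rot":[0,0,2]},{"offset":[1.7,-3.3,-0.3],"rot":[0,0,2]}], "fingers": 1}}

```text
t: 0.52
ee_pos: [0.2686, 0.3517, 0.3891]
tool_rot: [-0.256, -3.131, 0.001]
wrist_force: [0.1, 0.9, 0.8]
width: 0.0851
gripper_force: 0.0
```

Request:
{"fn": "arm_command", "kwargs": {"rows": [{"offset":[1.7,-3.3,-0.3],"rot":[0,0,2]},{"offset":[1.7,-3.3,-0.3],"rot":[0,0,2]},{"offset":[1.7,-3.3,-0.3],"rot":[0,0,2]},{"offset":[1.7,-3.3,-0.3],"rot":[0,0,2]},{"offset":[1.7,-3.3,-0.3],"rot":[0,0,2]}]}}

```text
t: 0.93
ee_pos: [0.3535, 0.1867, 0.3743]
tool_rot: [0.018, -3.141, -0.0]
wrist_force: [0.4, -0.4, 0.2]
width: 0.0858
gripper_force: 0.0
```

Request:
{"fn": "arm_command", "kwargs": {"rows": [{"offset":[1.7,-3.3,-0.3],"rot":[0,0,2]},{"offset":[1.7,-3.3,-0.3],"rot":[0,0,2]},{"offset":[1.7,-3.3,-0.3],"rot":[0,0,2]},{"offset":[1.7,-3.3,-0.3],"rot":[0,0,2]},{"offset":[1.7,-3.3,-0.3],"rot":[0,0,2]}]}}

```text
t: 1.35
ee_pos: [0.4384, 0.0219, 0.3594]
tool_rot: [0.292, -3.128, -0.001]
wrist_force: [0.6, 0.9, 0.1]
width: 0.0856
gripper_force: 0.0
```

Request:
{"fn": "arm_command", "kwargs": {"rows": [{"offset":[1.7,-3.3,-0.3],"rot":[0,0,2]},{"offset":[1.7,-3.3,-0.3],"rot":[0,0,2]},{"offset":[1.7,-3.3,-0.3],"rot":[0,0,2]},{"offset":[1.7,-3.3,-0.3],"rot":[0,0,2]},{"offset":[0,0,0],"rot":[0,0,2]}]}}

```text
t: 1.77
ee_pos: [0.5071, -0.1166, 0.347]
tool_rot: [0.545, -3.093, 0.013]
wrist_force: [0.8, -0.5, 0.4]
width: 0.0856
gripper_force: 0.0
```

Request:
{"fn": "arm_command", "kwargs": {"rows": [{"offset":[0.9,-3.3,-2.0],"rot":[0,0,0.5]},{"offset":[0,0,-3],"rot":[0,0,0]},{"offset":[0,0,-3],"rot":[0,0,0]},{"offset":[0,0,-3],"rot":[0,0,0]},{"offset":[0,0,0],"rot":[0,0,0]}]}}

```text
t: 2.18
ee_pos: [0.512, -0.1401, 0.2316]
tool_rot: [0.57, -3.076, -0.008]
wrist_force: [-2.1, 0.3, 0.1]
width: 0.0853
gripper_force: 0.0
```

Request:
{"fn": "arm_command", "kwargs": {"rows": [{"offset":[0,0,-2],"rot":[0,0,0]},{"offset":[0,0,-2],"rot":[0,0,0]},{"offset":[0,0,-1.2],"rot":[0,0,0]},{"offset":[0,0,0],"rot":[0,0,0]},{"offset":[0,0,0],"rot":[0,0,0]}]}}

```text
t: 2.6
ee_pos: [0.5155, -0.1413, 0.1862]
tool_rot: [0.574, -3.089, -0.0]
wrist_force: [-0.4, 0.4, 0.8]
width: 0.0855
gripper_force: 0.0
```

Request:
{"fn": "arm_command", "kwargs": {"rows": [{"offset":[0.1,-0.8,-0.4],"rot":[0,0,0]},{"offset":[0,0,0],"rot":[0,0,0]},{"offset":[0,0,0],"rot":[0,0,0]}]}}

```text
t: 2.85
ee_pos: [0.5166, -0.1506, 0.1827]
tool_rot: [-0.571, 3.088, -0.002]
wrist_force: [-0.9, 0.7, -0.4]
width: 0.0854
gripper_force: 0.0
```

Request:
{"fn": "arm_command", "kwargs": {"rows": [{"offset":[0,0,0],"rot":[0,0,0]},{"offset":[0,0,0],"rot":[0,0,0]},{"offset":[0,0,0],"rot":[0,0,0]},{"offset":[0,0,0],"rot":[0,0,0]},{"offset":[0,0,0],"rot":[0,0,0]}], "fingers": -1}}

```text
t: 3.27
ee_pos: [0.5167, -0.1495, 0.1823]
tool_rot: [-0.574, 3.087, -0.001]
wrist_force: [0.5, -0.7, 2.5]
width: 0.0453
gripper_force: 63.7
```

Request:
{"fn": "arm_command", "kwargs": {"rows": [{"offset":[0,0,0],"rot":[0,0,0]},{"offset":[0,0,0],"rot":[0,0,0]},{"offset":[0,0,0],"rot":[0,0,0]},{"offset":[0,0,0],"rot":[0,0,0]}]}}

```text
t: 3.6
ee_pos: [0.5167, -0.1495, 0.1823]
tool_rot: [-0.573, 3.087, -0.001]
wrist_force: [-0.3, 0.2, 4.9]
width: 0.0453
gripper_force: 63.8
```

Request:
{"fn": "arm_command", "kwargs": {"rows": [{"offset":[0,0,2],"rot":[0,0,0]},{"offset":[0,0,3],"rot":[0,0,0]},{"offset":[0,0,3],"rot":[0,0,0]},{"offset":[0,0,3],"rot":[0,0,0]},{"offset":[-0.4,2,2],"rot":[0,0,-2]}]}}

```text
t: 4.02
ee_pos: [0.512, -0.134, 0.314]
tool_rot: [-0.508, 3.098, -0.009]
wrist_force: [0.0, -1.3, -1.1]
width: 0.045
gripper_force: 63.1
```

Request:
{"fn": "arm_command", "kwargs": {"rows": [{"offset":[-0.4,3,0],"rot":[0,0,-3]},{"offset":[-0.4,3,0],"rot":[0,0,-3]},{"offset":[-0.4,3,0],"rot":[0,0,-3]},{"offset":[-0.4,3,0],"rot":[0,0,-3]},{"offset":[-0.4,3,0],"rot":[0,0,-3]}]}}

```text
t: 4.43
ee_pos: [0.491, 0.0221, 0.3106]
tool_rot: [0.106, -3.137, -0.0]
wrist_force: [0.2, 0.6, -1.6]
width: 0.0451
gripper_force: 63.0
```

Request:
{"fn": "arm_command", "kwargs": {"rows": [{"offset":[-0.4,3,0],"rot":[0,0,-3]},{"offset":[-0.4,3,0],"rot":[0,0,-3]},{"offset":[-0.4,3,0],"rot":[0,0,-3]},{"offset":[-0.4,3,0],"rot":[0,0,-3]},{"offset":[-0.4,3,0],"rot":[0,0,-2]}]}}

```text
t: 4.85
ee_pos: [0.471, 0.1719, 0.3105]
tool_rot: [-0.276, -3.127, 0.002]
wrist_force: [1.2, -0.3, -1.6]
width: 0.0447
gripper_force: 62.9
```

Request:
{"fn": "arm_command", "kwargs": {"rows": [{"offset":[0,1,0],"rot":[0,0,0]},{"offset":[0,0,0],"rot":[0,0,0]},{"offset":[0,0,0],"rot":[0,0,0]}]}}

```text
t: 5.1
ee_pos: [0.4718, 0.1804, 0.3107]
tool_rot: [-0.27, -3.128, 0.004]
wrist_force: [-0.3, -1.3, -2.8]
width: 0.0448
gripper_force: 63.1
```

Run:
```python
from h import *
t=snap("top","t1");s=snap("side","s1")
st=monitor.state();print(st["ee_pos"],st["tool_rot"])
a=cv2.resize(t[175:275,190:270,::-1],None,fx=5,fy=5,interpolation=cv2.INTER_CUBIC)
b=cv2.resize(s[140:240,165:245,::-1],None,fx=5,fy=5,interpolation=cv2.INTER_CUBIC)
cv2.imwrite("pics/c1.png",np.hstack([a,b]))
```

```text
[0.47243426 0.1784128  0.31125032] [-2.76999986e-01 -3.12871769e+00  3.12511014e-03]
```

View pics/c1.png

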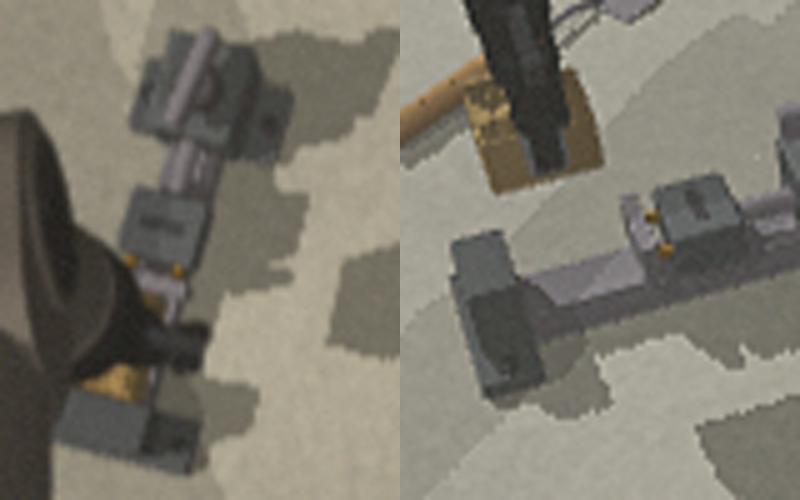

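The cast is held level. Its near bottom edge in the right half (side view) runs from (495,195) to (603,165). The vice gap below is open and clear.

Run:
```python
from h import *
np.set_printoptions(precision=4,suppress=True)
S=lambda u,v,z:onz("side",165+(u+.5)/5-.5,140+(v+.5)/5-.5,z)
T=lambda u,v,z:onz("top",190+(u+.5)/5-.5,170+(v+.5)/5-.5,z)
st=monitor.state();p=st["ee_pos"]
from scipy.spatial.transform import Rotation as Ro
R=Ro.from_rotvec(st["tool_rot"]).as_matrix();print(p,"ydir",np.degrees(np.arctan2(R[1,1],R[0,1])),"z",R[:,2])
zb=.129
a,b=S(95,195,zb),S(203,165,zb);print(a,b,np.linalg.norm(b-a),np.degrees(np.arctan2(*(b-a)[::-1])))
d=(b-a)/np.linalg.norm(b-a);n=np.array([-d[1],d[0]]);c=(a+b)/2+.023*n;print("cast c",c,c-p[:2])
h=np.array([.6352,.157]);f=np.array([.4117,.1985]);ux=(f-h)/np.linalg.norm(f-h);uy=np.array([-ux[1],ux[0]])
o=(h+.115*ux+f-.110*ux)/2;print("yaw",np.degrees(np.arctan2(ux[1],ux[0])),"o",o,"bed",o+.05*ux)
fr=lambda q:np.array([(q-o)@ux,(q-o)@uy])
print("cast in vice",fr(c),"tcp",fr(p[:2]))
for nm,q in[("mjaw top",T(108,300,.057)),("",T(186,321,.057)),("side mj",S(222,197,.057)),("",S(250,260,.040)),("fj S inner far",S(98,230,.058)),("tab T",T(160,248,.058)),("tab S",S(300,202,.058)),
 ("footT R",T(200,455,.012)),("footT near R",T(188,500,.012)),("foot near L",T(38,463,.012)),("jaw topL far",T(52,408,.058)),("hs foot S",S(85,398,0)),("hs foot S2",S(145,385,0))]:print(nm,fr(q))
```

```text
[0.4724 0.1784 0.3113] ydir 79.88108461469001 z [-0.0008 -0.0019 -1.    ]
[0.4374 0.1652] [0.4946 0.1551] 0.05808441204904339 -10.046968295291329
cast c [0.47   0.1828] [-0.0024  0.0044]
yaw 169.4809857679785 o [0.521  0.1782] bed [0.4718 0.1873]
cast in vice [0.051  0.0048] tcp [0.0478 0.0087]
mjaw top [ 0.0061 -0.025 ]
 [0.007 0.025]
side mj [ 0.0088 -0.0254]
 [0.0054 0.0139]
fj S inner far [ 0.0811 -0.0254]
tab T [-0.0327 -0.0026]
tab S [-0.0314 -0.0021]
footT R [0.0821 0.0486]
footT near R [0.1108 0.0488]
foot near L [ 0.1115 -0.0487]
jaw topL far [ 0.0778 -0.0394]
hs foot S [0.115  0.0428]
hs foot S2 [0.0816 0.0465]
```

Request:
{"fn": "arm_command", "kwargs": {"rows": [{"offset":[0.4,0.8,-1],"rot":[0,0,0]},{"offset":[0,0,-2],"rot":[0,0,0]},{"offset":[0,0,-2],"rot":[0,0,0]},{"offset":[0,0,-1.3],"rot":[0,0,0]},{"offset":[0,0,0],"rot":[0,0,0]}]}}

```text
t: 5.62
ee_pos: [0.475, 0.1872, 0.2451]
tool_rot: [-0.276, -3.123, 0.006]
wrist_force: [-0.9, -0.6, -2.4]
width: 0.045
gripper_force: 63.1
```

Request:
{"fn": "arm_command", "kwargs": {"rows": [{"offset":[0,0,0],"rot":[0,0,0]},{"offset":[0,0,0],"rot":[0,0,0]}]}}

```text
t: 5.78
ee_pos: [0.4771, 0.1881, 0.2492]
tool_rot: [0.275, 3.128, 0.001]
wrist_force: [0.1, -1.0, -1.5]
width: 0.0447
gripper_force: 63.1
```

Run:
```python
from h import *
t=snap("top","t2");s=snap("side","s2")
st=monitor.state();print(st["ee_pos"],st["tool_rot"])
a=cv2.resize(t[215:275,195:245,::-1],None,fx=8,fy=8,interpolation=cv2.INTER_CUBIC)
b=cv2.resize(s[165:225,170:220,::-1],None,fx=8,fy=8,interpolation=cv2.INTER_CUBIC)
cv2.imwrite("pics/c2.png",np.hstack([a,b]))
```

```text
[0.47710679 0.18846306 0.24979381] [2.73659120e-01 3.12737792e+00 2.00926895e-03]
```

View pics/c2.png

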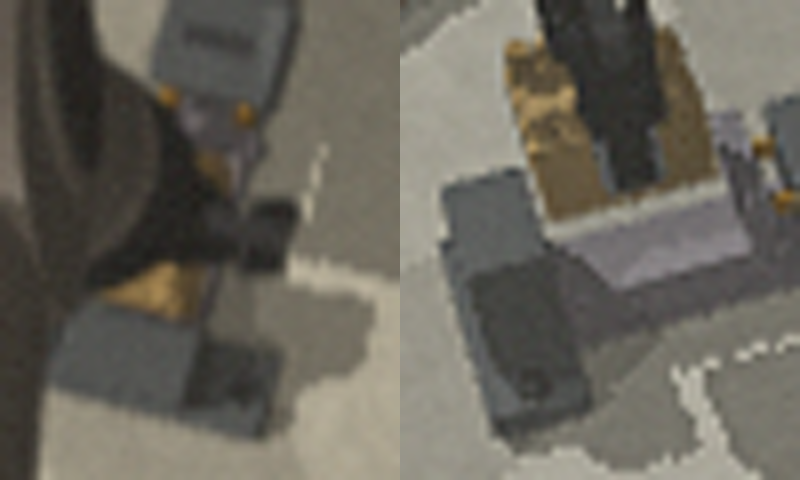

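The cast hangs just above the jaws. In the side half, its near bottom edge runs from (550,220) to (718,183). The fixed jaw's far inner top corner is at (522,165) and the moving plate's far top front corner is near (712,113).

Run:
```python
from h import *
np.set_printoptions(precision=4,suppress=True)
S=lambda u,v,z:onz("side",170+(u+.5)/8-.5,165+(v+.5)/8-.5,z)
T=lambda u,v,z:onz("top",195+(u+.5)/8-.5,215+(v+.5)/8-.5,z)
p=monitor.state()["ee_pos"];o=np.array([.521,.1782]);t=np.radians(169.48);ux=np.array([np.cos(t),np.sin(t)]);uy=np.array([-ux[1],ux[0]])
fr=lambda q:np.array([(q-o)@ux,(q-o)@uy])
print(p,"tcp",fr(p[:2]));zb=p[2]-.1823
a,b=fr(S(150,220,zb)),fr(S(318,183,zb));print(a,b,(a+b)/2)
print("fj",fr(S(122,165,.058)),"mj",fr(S(312,113,.057)),fr(S(345,110,.057)))
print("top: cast bottom edge near R",fr(T(195,322,zb)),"fj inner edge", fr(T(195,335,.058)),fr(T(95,290,.058)))
```

```text
[0.4771 0.1885 0.2498] tcp [ 0.045  -0.0021]
[0.0766 0.0157] [0.0184 0.0209] [0.0475 0.0183]
fj [ 0.0791 -0.0264] mj [ 0.0096 -0.0272] [-0.0018 -0.024 ]
top: cast bottom edge near R [0.0748 0.021 ] fj inner edge [0.0792 0.0207] [ 0.072  -0.0208]
```

Request:
{"fn": "arm_command", "kwargs": {"rows": [{"offset":[0,-0.2,0],"rot":[0,0,-0.5]},{"offset":[0,0,-0.8],"rot":[0,0,0]},{"offset":[0,0,-0.8],"rot":[0,0,0]},{"offset":[0,0,-0.8],"rot":[0,0,0]},{"offset":[0,0,0],"rot":[0,0,0]}]}}

```text
t: 6.3
ee_pos: [0.4754, 0.1864, 0.2226]
tool_rot: [-0.286, -3.126, 0.003]
wrist_force: [-0.5, -0.3, -2.6]
width: 0.045
gripper_force: 63.0
```

Request:
{"fn": "arm_command", "kwargs": {"rows": [{"offset":[0,0,-0.5],"rot":[0,0,0]},{"offset":[0,0,-0.5],"rot":[0,0,0]},{"offset":[0,0,-0.4],"rot":[0,0,0]},{"offset":[0,0,0],"rot":[0,0,0]},{"offset":[0,0,0],"rot":[0,0,0]}]}}

```text
t: 6.72
ee_pos: [0.4761, 0.1865, 0.2104]
tool_rot: [-0.287, -3.128, 0.001]
wrist_force: [-1.1, 0.9, -2.9]
width: 0.0447
gripper_force: 63.0
```

Rail contact is expected at TCP z ≈ 0.207.

Request:
{"fn": "arm_command", "kwargs": {"rows": [{"offset":[0,0,-0.2],"rot":[0,0,0]},{"offset":[0,0,0],"rot":[0,0,0]},{"offset":[0,0,-0.1],"rot":[0,0,0]},{"offset":[0,0,0],"rot":[0,0,0]},{"offset":[0,0,0],"rot":[0,0,0]}]}}

```text
t: 7.13
ee_pos: [0.4763, 0.1866, 0.2078]
tool_rot: [0.286, 3.128, 0.0]
wrist_force: [0.7, -0.3, -1.9]
width: 0.0453
gripper_force: 63.0
```

Request:
{"fn": "arm_command", "kwargs": {"rows": [{"offset":[0,0,-0.1],"rot":[0,0,0]},{"offset":[0,0,0],"rot":[0,0,0]},{"offset":[0,0,0],"rot":[0,0,0]}]}}

```text
t: 7.38
ee_pos: [0.4764, 0.1866, 0.2073]
tool_rot: [0.286, 3.128, 0.001]
wrist_force: [-1.4, -0.3, 4.1]
width: 0.0452
gripper_force: 63.7
```

Request:
{"fn": "arm_command", "kwargs": {"rows": [{"offset":[0,0,0],"rot":[0,0,0]},{"offset":[0,0,0],"rot":[0,0,0]},{"offset":[0,0,0],"rot":[0,0,0]},{"offset":[0,0,0],"rot":[0,0,0]},{"offset":[0,0,0],"rot":[0,0,0]}], "fingers": 1}}

```text
t: 7.8
ee_pos: [0.4763, 0.1866, 0.2066]
tool_rot: [0.287, 3.128, -0.0]
wrist_force: [0.5, -0.8, -0.7]
width: 0.0855
gripper_force: 0.0
```

Request:
{"fn": "arm_command", "kwargs": {"rows": [{"offset":[0,0,1],"rot":[0,0,0]},{"offset":[0,0,2],"rot":[0,0,0]},{"offset":[0,0,3],"rot":[0,0,0]},{"offset":[0,0,3],"rot":[0,0,0]},{"offset":[0,-3,2],"rot":[0,0,0]}]}}

```text
t: 8.22
ee_pos: [0.4765, 0.1629, 0.3199]
tool_rot: [0.27, 3.126, 0.01]
wrist_force: [1.7, 1.0, 0.5]
width: 0.0853
gripper_force: 0.0
```

Request:
{"fn": "arm_command", "kwargs": {"rows": [{"offset":[0,-4,0],"rot":[0,0,0]},{"offset":[0,-4,0],"rot":[0,0,0]},{"offset":[0,-4,0],"rot":[0,0,0]},{"offset":[0,-3,0],"rot":[0,0,0]},{"offset":[0,0,0],"rot":[0,0,0]}]}}

```text
t: 8.63
ee_pos: [0.4757, -0.0019, 0.3182]
tool_rot: [0.307, 3.124, -0.006]
wrist_force: [0.4, -0.3, -0.4]
width: 0.0856
gripper_force: 0.0
```

Run:
```python
from h import *
t=snap("top","t3");s=snap("side","s3")
st=monitor.state();print(st["ee_pos"],st["tool_rot"],st["qpos"])
a=cv2.resize(t[170:270,190:270,::-1],None,fx=5,fy=5,interpolation=cv2.INTER_CUBIC)
b=cv2.resize(s[140:240,190:270,::-1],None,fx=5,fy=5,interpolation=cv2.INTER_CUBIC)
cv2.imwrite("pics/c3.png",np.hstack([a,b]))
```

```text
[0.47621935 0.00484787 0.31754576] [2.93426217e-01 3.12670426e+00 1.10508683e-03] [-0.57532453  0.26222661  0.63713524  1.85832545 -0.17686251  1.07617759
  1.51337432]
```

View pics/c3.png

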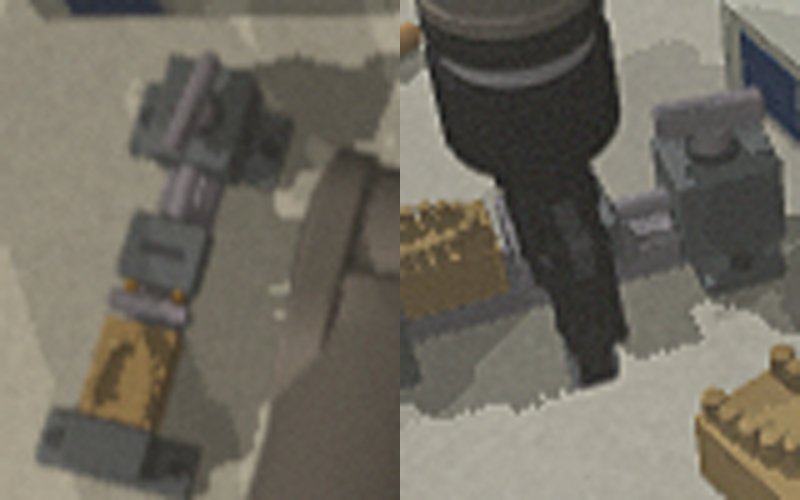

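The cast sits lengthwise in the gap, teeth up. Next I'll measure the handle bar, at (175,148)–(207,57) in the top half.

Run:
```python
from h import *
def bar(n,f,x0,y0,x1,y1):
    im=np.load(f);c=cv2.resize(im[y0:y1,x0:x1],None,fx=5,fy=5,interpolation=cv2.INTER_CUBIC)
    hsv=cv2.cvtColor(c,cv2.COLOR_RGB2HSV);m=cv2.inRange(hsv,(118,15,60),(179,255,255))
    k=max(cv2.findContours(m,0,2)[0],key=cv2.contourArea);r=cv2.minAreaRect(k);b=cv2.boxPoints(r)
    e=sorted([(np.linalg.norm(b[i]-b[i-1]),i) for i in range(4)]);i=e[0][1];j=(i+2)%4
    P=[(b[i]+b[i-1])/2,(b[j]+b[j-1])/2]
    w=[onz(n,x0+(p[0]+.5)/5-.5,y0+(p[1]+.5)/5-.5,.105) for p in P];d=w[1]-w[0]
    print(n,r,w,np.degrees(np.arctan2(d[1],d[0])),np.linalg.norm(d),(w[0]+w[1])/2)
bar("top","pics/t3.npy",215,178,245,202)
bar("side","pics/s0.npy",238,153,268,172)
```

```text
top ((46.414634704589844, 96.76830291748047), (8.589556694030762, 9.68277359008789), 51.34019088745117) [array([0.61173041, 0.16824106]), array([0.6157046 , 0.16405421])] -46.49270220873062 0.005772682832418569 [0.6137175  0.16614763]
side ((111.5, 42.0), (4.0, 5.0), 90.0) [array([0.65203527, 0.14119075]), array([0.6543833 , 0.13959762])] -34.15687142936064 0.0028374806293745996 [0.65320928 0.14039418]
```

Request:
{"fn": "arm_command", "kwargs": {"rows": [{"offset":[2.7,2.5,0],"rot":[0,0,-2]},{"offset":[2.7,2.5,0],"rot":[0,0,-2]},{"offset":[2.7,2.5,0],"rot":[0,0,-2]},{"offset":[2.7,2.5,0],"rot":[0,0,-1.5]},{"offset":[2.7,2.5,0],"rot":[0,0,0]}]}}

```text
t: 9.15
ee_pos: [0.6119, 0.1358, 0.3165]
tool_rot: [-0.485, -3.103, -0.003]
wrist_force: [1.1, -0.4, 0.2]
width: 0.0853
gripper_force: 0.0
```

Request:
{"fn": "arm_command", "kwargs": {"rows": [{"offset":[2.4,2.6,0],"rot":[0,0,0]},{"offset":[0,0,0],"rot":[0,0,0]},{"offset":[0,0,0],"rot":[0,0,0]},{"offset":[0,0,0],"rot":[0,0,0]}]}}

```text
t: 9.48
ee_pos: [0.6348, 0.159, 0.3161]
tool_rot: [-0.486, -3.102, 0.001]
wrist_force: [-0.5, -0.8, 0.5]
width: 0.0857
gripper_force: 0.0
```

Run:
```python
from h import *
t=snap("top","t4");s=snap("side","s4")
st=monitor.state();print(st["ee_pos"],st["tool_rot"],st["qpos"])
a=cv2.resize(t[160:240,190:270,::-1],None,fx=5,fy=5,interpolation=cv2.INTER_CUBIC)
b=cv2.resize(s[120:200,210:290,::-1],None,fx=5,fy=5,interpolation=cv2.INTER_CUBIC)
cv2.imwrite("pics/c4.png",np.hstack([a,b]))
```

```text
[0.63466174 0.15704217 0.31694395] [-4.91540746e-01 -3.10244214e+00  5.42160667e-04] [-0.61593915  0.62810706  0.57599972  1.34400821 -0.34167452  1.26844785
  1.23012016]
```

View pics/c4.png

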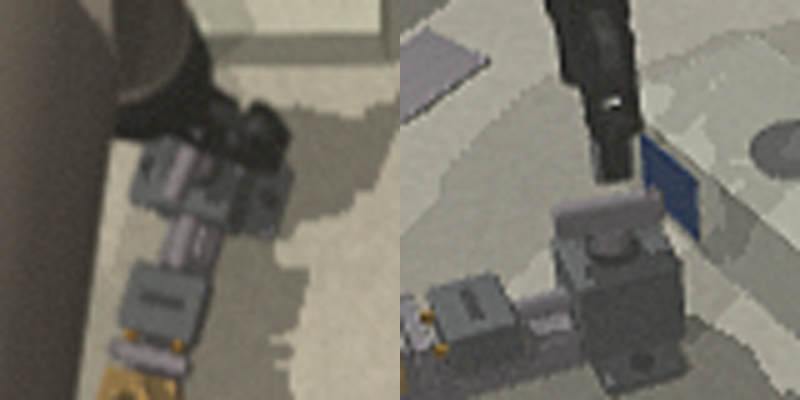

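The gripper is centred over the T-bar: the near finger is at (612,170), above the bar at (555–660, 210). I'll descend and pinch.

Request:
{"fn": "arm_command", "kwargs": {"rows": [{"offset":[0,0,-2],"rot":[0,0,0]},{"offset":[0,0,-2],"rot":[0,0,0]},{"offset":[0,0,-1.4],"rot":[0,0,0]},{"offset":[0,0,-0.8],"rot":[0,0,0]},{"offset":[0,0,0],"rot":[0,0,0]}]}}

```text
t: 10.0
ee_pos: [0.634, 0.1568, 0.2531]
tool_rot: [-0.492, -3.099, 0.002]
wrist_force: [-0.2, 0.2, 1.0]
width: 0.0855
gripper_force: 0.0
```

Request:
{"fn": "arm_command", "kwargs": {"rows": [{"offset":[0,0,0],"rot":[0,0,0]},{"offset":[0,0,0],"rot":[0,0,0]},{"offset":[0,0,0],"rot":[0,0,0]},{"offset":[0,0,0],"rot":[0,0,0]},{"offset":[0,0,0],"rot":[0,0,0]}], "fingers": -1}}

```text
t: 10.42
ee_pos: [0.6356, 0.1576, 0.2555]
tool_rot: [0.49, 3.102, 0.001]
wrist_force: [0.3, -0.2, 0.2]
width: 0.0256
gripper_force: 0.0
```

Request:
{"fn": "arm_command", "kwargs": {"rows": [{"offset":[0,0,0],"rot":[0,0,0]},{"offset":[0,0,0],"rot":[0,0,0]},{"offset":[0,0,0],"rot":[0,0,0]},{"offset":[0,0,0],"rot":[0,0,0]},{"offset":[0,0,0],"rot":[0,0,0]}]}}

```text
t: 10.83
ee_pos: [0.6355, 0.1573, 0.2557]
tool_rot: [0.491, 3.102, 0.0]
wrist_force: [-2.4, -0.2, 5.7]
width: 0.0178
gripper_force: 58.6
```

Run:
```python
from h import *
st=monitor.state();print({k:np.round(v,4) for k,v in st.items()})
```

```text
{'t': np.float64(10.8333), 'qpos': array([-0.6081,  0.6817,  0.554 ,  1.4137, -0.3715,  1.1498,  1.2544]), 'qvel': array([-0.0002, -0.0014,  0.001 , -0.001 ,  0.0006, -0.0011, -0.0003]), 'tau': array([-1.96000e-01, -4.53989e+01,  6.99650e+00, -1.93095e+01,
       -2.85700e-01, -6.45300e-01, -1.84000e-02]), 'ee_pos': array([0.6355, 0.1573, 0.2557]), 'tool_rot': array([4.9050e-01, 3.1021e+00, 2.0000e-04]), 'wrist_force': array([-2.4013, -0.2498,  5.7034]), 'ft_torque': array([-0.191 ,  0.3843,  0.0467]), 'gripper_force': np.float64(58.6364), 'width': np.float64(0.0178)}
```

Request:
{"fn": "arm_command", "kwargs": {"rows": [{"offset":[0,0,0],"rot":[0,0,0]},{"offset":[0,0,0],"rot":[0,0,0]},{"offset":[0,0,0],"rot":[0,0,0]}]}}

```text
t: 11.08
ee_pos: [0.6355, 0.1573, 0.2557]
tool_rot: [0.49, 3.102, 0.0]
wrist_force: [-1.6, -0.8, 5.1]
width: 0.0182
gripper_force: 58.6
```

Run:
```python
from h import *
s=snap("side","s5",(225,120,285,180),8);t=snap("top","t5")
st=monitor.state();print({k:np.round(st[k],4) for k in("ee_pos","ft_torque","wrist_force","width","tool_rot")})
```

```text
{'ee_pos': array([0.6355, 0.1573, 0.2557]), 'ft_torque': array([-0.1986,  0.3887,  0.0356]), 'wrist_force': array([-2.2838, -0.4949,  5.6909]), 'width': np.float64(0.0176), 'tool_rot': array([4.9050e-01, 3.1022e+00, 1.0000e-04])}
```

View pics/s5.png

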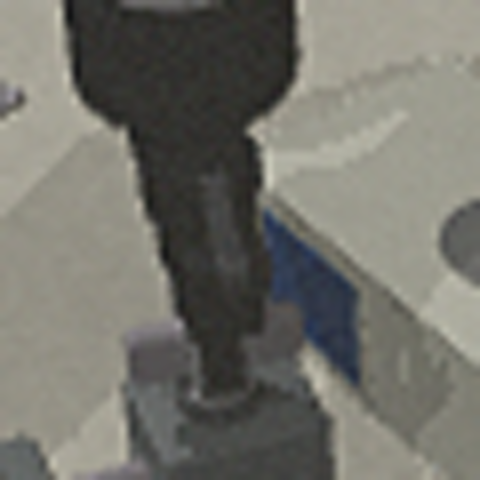

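The fingertips reach down to the round hub at (215,400) and pinch that instead of the bar. I'll open, rise 8 mm and pinch again.

Request:
{"fn": "arm_command", "kwargs": {"rows": [{"offset":[0,0,0],"rot":[0,0,0]},{"offset":[0,0,0],"rot":[0,0,0]},{"offset":[0,0,0.8],"rot":[0,0,0]},{"offset":[0,0,0],"rot":[0,0,0]},{"offset":[0,0,0],"rot":[0,0,0]}], "fingers": 0}}

```text
t: 11.6
ee_pos: [0.6356, 0.1577, 0.2633]
tool_rot: [0.49, 3.102, 0.001]
wrist_force: [-0.1, 1.0, 0.3]
width: 0.0427
gripper_force: 0.0
```

Request:
{"fn": "arm_command", "kwargs": {"rows": [{"offset":[0,0,0],"rot":[0,0,0]},{"offset":[0,0,0],"rot":[0,0,0]},{"offset":[0,0,0],"rot":[0,0,0]},{"offset":[0,0,0],"rot":[0,0,0]},{"offset":[0,0,0],"rot":[0,0,0]}], "fingers": -1}}

```text
t: 12.02
ee_pos: [0.6352, 0.1575, 0.2627]
tool_rot: [-0.491, -3.103, 0.0]
wrist_force: [-0.9, -1.5, 1.5]
width: 0.0105
gripper_force: 61.1
```

Request:
{"fn": "arm_command", "kwargs": {"rows": [{"offset":[0,0,0],"rot":[0,0,0]},{"offset":[0,0,0],"rot":[0,0,0]},{"offset":[0,0,0],"rot":[0,0,0]}]}}

```text
t: 12.27
ee_pos: [0.6352, 0.1574, 0.2627]
tool_rot: [-0.491, -3.103, 0.0]
wrist_force: [-1.1, -0.8, 2.0]
width: 0.0106
gripper_force: 61.1
```

Run:
```python
from h import *
st=monitor.state();print({k:np.round(st[k],4) for k in("ee_pos","ft_torque","wrist_force","width","tool_rot","gripper_force")})
```

```text
{'ee_pos': array([0.6352, 0.1574, 0.2627]), 'ft_torque': array([-0.0943,  0.2799, -0.118 ]), 'wrist_force': array([-1.0615, -0.8078,  1.9614]), 'width': np.float64(0.0106), 'tool_rot': array([-4.9080e-01, -3.1027e+00,  3.0000e-04]), 'gripper_force': np.float64(61.0779)}
```

Request:
{"fn": "arm_command", "kwargs": {"rows": [{"offset":[0,0,0],"rot":[0,0,-5]},{"offset":[0,0,0],"rot":[0,0,-5]},{"offset":[0,0,0],"rot":[0,0,-5]},{"offset":[0,0,0],"rot":[0,0,-5]},{"offset":[0,0,0],"rot":[0,0,-5]}]}}

```text
t: 12.68
ee_pos: [0.6353, 0.1579, 0.2627]
tool_rot: [1.155, 2.921, 0.001]
wrist_force: [-0.4, 0.1, 1.0]
width: 0.0103
gripper_force: 61.1
```

Request:
{"fn": "arm_command", "kwargs": {"rows": [{"offset":[0,0,0],"rot":[0,0,-5]},{"offset":[0,0,0],"rot":[0,0,-5]},{"offset":[0,0,0],"rot":[0,0,-5]},{"offset":[0,0,0],"rot":[0,0,-5]},{"offset":[0,0,0],"rot":[0,0,-5]}]}}

```text
t: 13.1
ee_pos: [0.6356, 0.1582, 0.2627]
tool_rot: [1.759, 2.602, 0.002]
wrist_force: [0.4, -0.0, 0.3]
width: 0.01
gripper_force: 61.0
```

Run:
```python
from h import *
st=monitor.state();print({k:np.round(st[k],4) for k in("ee_pos","ft_torque","wrist_force","width","tool_rot","gripper_force","qpos")})
```

```text
{'ee_pos': array([0.6356, 0.1582, 0.2627]), 'ft_torque': array([ 0.039 , -0.1331,  0.1277]), 'wrist_force': array([ 0.3838, -0.0056,  0.2616]), 'width': np.float64(0.01), 'tool_rot': array([1.7589e+00, 2.6017e+00, 1.9000e-03]), 'gripper_force': np.float64(60.9891), 'qpos': array([-0.7199,  0.7276,  0.7578,  1.4107, -0.5122,  1.2033,  0.4756])}
```

Request:
{"fn": "arm_command", "kwargs": {"rows": [{"offset":[0,0,0],"rot":[0,0,-6]},{"offset":[0,0,0],"rot":[0,0,-6]},{"offset":[0,0,0],"rot":[0,0,-6]},{"offset":[0,0,0],"rot":[0,0,-6]},{"offset":[0,0,0],"rot":[0,0,-6]}]}}

```text
t: 13.52
ee_pos: [0.6361, 0.1583, 0.2628]
tool_rot: [2.372, 2.057, 0.004]
wrist_force: [3.4, -0.1, -0.5]
width: 0.0108
gripper_force: 60.8
```

Request:
{"fn": "arm_command", "kwargs": {"rows": [{"offset":[0,0,0],"rot":[0,0,-6]},{"offset":[0,0,0],"rot":[0,0,-6]},{"offset":[0,0,0],"rot":[0,0,-6]},{"offset":[0,0,0],"rot":[0,0,-6]},{"offset":[0,0,0],"rot":[0,0,-6]}]}}

```text
t: 13.93
ee_pos: [0.6365, 0.1581, 0.2628]
tool_rot: [2.823, 1.372, 0.006]
wrist_force: [3.7, -0.6, -2.4]
width: 0.0107
gripper_force: 60.7
```

Run:
```python
from h import *
st=monitor.state();print({k:np.round(st[k],4) for k in("ee_pos","ft_torque","wrist_force","width","tool_rot","gripper_force","qpos")})
t=snap("top","t6");s=snap("side","s6")
a=cv2.resize(t[170:260,200:250,::-1],None,fx=6,fy=6,interpolation=cv2.INTER_CUBIC)
b=cv2.resize(s[140:230,180:260,::-1],None,fx=6,fy=6,interpolation=cv2.INTER_CUBIC)
cv2.imwrite("pics/c6.png",np.hstack([a,b]))
```

```text
{'ee_pos': array([0.6365, 0.1581, 0.2628]), 'ft_torque': array([-0.0516, -0.7137,  0.157 ]), 'wrist_force': array([ 3.7193, -0.6438, -2.4272]), 'width': np.float64(0.0107), 'tool_rot': array([2.8234, 1.3723, 0.0063]), 'gripper_force': np.float64(60.7069), 'qpos': array([-0.8279,  0.8163,  0.9897,  1.4143, -0.69  ,  1.2738, -0.454 ])}
```

View pics/c6.png

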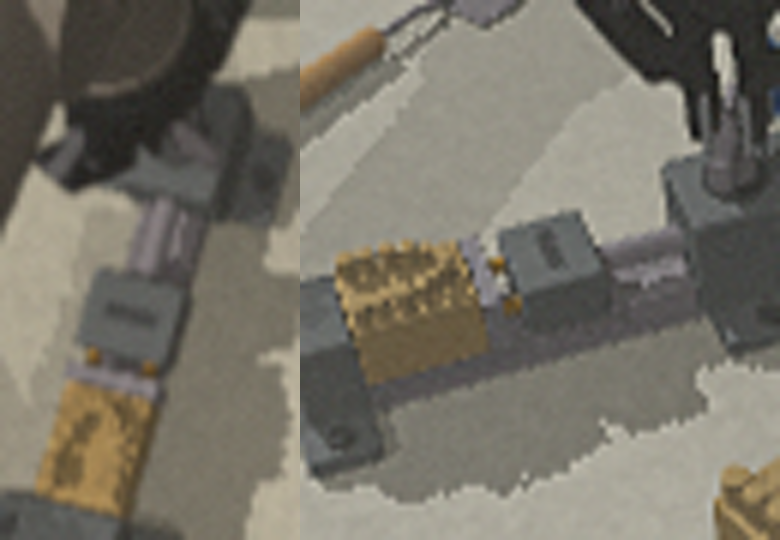

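The cast's far end now meets the moving face at about (475,270), and the tab slot at (550,250) is still dark, so the tab is in. I'll use the brass mask by code from here and watch q3.

Request:
{"fn": "arm_command", "kwargs": {"rows": [{"offset":[0,0,0],"rot":[0,0,-5]},{"offset":[0,0,0],"rot":[0,0,-5]},{"offset":[0,0,0],"rot":[0,0,-5]},{"offset":[0,0,0],"rot":[0,0,-5]},{"offset":[0,0,0],"rot":[0,0,-5]}]}}

```text
t: 14.45
ee_pos: [0.6367, 0.1578, 0.2628]
tool_rot: [3.052, 0.734, 0.008]
wrist_force: [6.0, -1.2, -2.9]
width: 0.0105
gripper_force: 60.5
```

```bash
cat > tab.py <<'E'
from h import *
from scipy.spatial.transform import Rotation as Ro
def go(k):
    st=monitor.state();print({k:np.round(st[k],4) for k in("t","ee_pos","ft_torque","wrist_force","width","tool_rot","qpos")})
    R=Ro.from_rotvec(st["tool_rot"]).as_matrix();print("ydir",np.degrees(np.arctan2(R[1,1],R[0,1])))
    o=np.array([.521,.1782]);a=np.radians(169.48);ux=np.array([np.cos(a),np.sin(a)])
    c=o+ux*-.023
    for n in("side","top"):
        im=snap(n,n[0]+k)
        print(n,"pred",[np.round(proj(n,[*c,z]),1) for z in(.058,.066,.072)])
        h=cv2.cvtColor(im,cv2.COLOR_RGB2HSV);m=cv2.inRange(h,(10,100,60),(32,255,255))
        u,v=map(int,proj(n,[*c,.063]));w=m[v-16:v+16,u-20:u+20]
        nn,_,s,ce=cv2.connectedComponentsWithStats(w)
        print([(*(s[i][:2]+[u-20,v-16]),*s[i][2:]) for i in range(1,nn)])
E
python3 -c "import tab;tab.go('7')"
```

```text
{'t': np.float64(14.45), 'ee_pos': array([0.6367, 0.1578, 0.2628]), 'ft_torque': array([-0.0908, -1.2164,  0.2488]), 'wrist_force': array([ 5.9532, -1.1743, -2.8688]), 'width': np.float64(0.0105), 'tool_rot': array([3.0525, 0.7342, 0.0078]), 'qpos': array([-0.8623,  0.8593,  1.0793,  1.4156, -0.7622,  1.3104, -0.8407])}
ydir -62.95056174852921
side pred [array([222. , 181.2]), array([221.6, 179.2]), array([221.4, 177.6])]
[(np.int64(219), np.int64(179), np.int32(4), np.int32(5), np.int32(10)), (np.int64(201), np.int64(181), np.int32(7), np.int32(6), np.int32(16)), (np.int64(211), np.int64(183), np.int32(3), np.int32(2), np.int32(4)), (np.int64(201), np.int64(185), np.int32(1), np.int32(1), np.int32(1)), (np.int64(207), np.int64(188), np.int32(2), np.int32(4), np.int32(5)), (np.int64(202), np.int64(189), np.int32(3), np.int32(1), np.int32(3)), (np.int64(206), np.int64(190), np.int32(1), np.int32(1), np.int32(1)), (np.int64(214), np.int64(190), np.int32(2), np.int32(3), np.int32(5)), (np.int64(204), np.int64(194), np.int32(1), np.int32(1), np.int32(1)), (np.int64(209), np.int64(193), np.int32(1), np.int32(1), np.int32(1))]
top pred [array([221.5, 222.4]), array([221.1, 222. ]), array([220.8, 221.7])]
[(np.int64(218), np.int64(221), np.int32(7), np.int32(4), np.int32(14)), (np.int64(214), np.int64(229), np.int32(2), np.int32(2), np.int32(4)), (np.int64(224), np.int64(231), np.int32(2), np.int32(2), np.int32(3)), (np.int64(210), np.int64(234), np.int32(15), np.int32(4), np.int32(35))]
```

Request:
{"fn": "arm_command", "kwargs": {"rows": [{"offset":[0,0,0],"rot":[0,0,-5]},{"offset":[0,0,0],"rot":[0,0,-5]},{"offset":[0,0,0],"rot":[0,0,-5]},{"offset":[0,0,0],"rot":[0,0,-5]},{"offset":[0,0,0],"rot":[0,0,-5]}]}}

```text
t: 14.97
ee_pos: [0.6368, 0.1573, 0.2628]
tool_rot: [3.139, 0.056, 0.009]
wrist_force: [5.9, -1.1, -3.5]
width: 0.0107
gripper_force: 60.5
```

Run:
```python
import tab;tab.go('8')
from h import *
np.set_printoptions(linewidth=200)
for k in("6","7","8"):
    im=np.load(f"pics/s{k}.npy").astype(int)[172:190,212:232];print(k);print(im[:,:,0]-im[:,:,2])
```

```text
{'t': np.float64(14.9667), 'ee_pos': array([0.6368, 0.1573, 0.2628]), 'ft_torque': array([-0.2719, -1.2855,  0.2105]), 'wrist_force': array([ 5.8825, -1.1286, -3.5024]), 'width': np.float64(0.0107), 'tool_rot': array([3.1393, 0.0556, 0.0087]), 'qpos': array([-0.8907,  0.9053,  1.1649,  1.4168, -0.8324,  1.3511, -1.2343])}
ydir -87.96983120522397
side pred [array([222. , 181.2]), array([221.6, 179.2]), array([221.4, 177.6])]
[(np.int64(219), np.int64(178), np.int32(3), np.int32(6), np.int32(10)), (np.int64(201), np.int64(181), np.int32(9), np.int32(13), np.int32(30)), (np.int64(211), np.int64(183), np.int32(2), np.int32(2), np.int32(3)), (np.int64(205), np.int64(188), np.int32(1), np.int32(1), np.int32(1)), (np.int64(202), np.int64(189), np.int32(1), np.int32(1), np.int32(1)), (np.int64(205), np.int64(190), np.int32(2), np.int32(3), np.int32(3)), (np.int64(214), np.int64(190), np.int32(2), np.int32(3), np.int32(5)), (np.int64(202), np.int64(193), np.int32(1), np.int32(1), np.int32(1))]
top pred [array([221.5, 222.4]), array([221.1, 222. ]), array([220.8, 221.7])]
[(np.int64(217), np.i
[... 4057 characters left out ...]
-4  -2  -1   0  -2  11  -1   0   1]
 [ 13  -5  -4  -2   2  -2  -6  -7  95 121  -3  -2  -2   0  -3  -2   3   1   3   3]
 [ 49  -3  -1  -3  -4   1  -5  -7  19  46  17   1  -1  -1  -2   1   1   6   3   3]
 [ 58  -1  -2  -1  -2  -5  -1  -1  -3  20  11  -2  -3   3  -2   0  -2   3   4   3]
 [ 34   9  -4  -2   0   2  -2   0   1  -4  -1  -3  -3   2  -4  -1  -1   1   1   4]
 [ 16   6  -2  -4  -1   0   0  -1  -1  -3  -3   0   0   0   2   0   5   3   3   3]
 [ 10  11  -1   3  -4  -2   0   1  -1  -1  -2   2   1   5   1   1   3  -2   6   5]
 [  6  11   1  -5  -2   0  -2   0   0   2   2   4   0   4   1   3   6   4   2   4]
 [  1   3   6   9  -4   0   5   5   3   1   2   2   2   4  -1   2   2   1   4   3]]
```

Run:
```python
from h import *
o=np.array([.521,.1782]);a=np.radians(169.48);ux=np.array([np.cos(a),np.sin(a)]);uy=np.array([-ux[1],ux[0]])
for k,x in(("7",-.0223),("8",-.0206)):
    for z in(.058,.060,.062,.064,.066,.068,.070):
        P=[proj("side",[*(o+ux*(x+dx)+uy*(y-.002)),z]) for dx,y in((-.0025,-.012),(.0025,-.012),(-.0025,.012),(.0025,.012))]
        print(k,z,np.round(P,1).tolist())
    im=np.load(f"pics/s{k}.npy").astype(float)[176:186,217:224];w=np.clip(im[:,:,0]-im[:,:,2],0,120);w[w<12]=0
    v,u=np.mgrid[176:186,217:224];print(k,"area",w.sum()/118,"cent",(u*w).sum()/w.sum(),(v*w).sum()/w.sum())
```

```text
7 0.058 [[221.2, 178.1], [219.6, 178.5], [223.6, 183.3], [221.9, 183.7]]
7 0.06 [[221.2, 177.5], [219.5, 178.0], [223.5, 182.7], [221.8, 183.2]]
7 0.062 [[221.1, 177.0], [219.4, 177.5], [223.4, 182.2], [221.7, 182.7]]
7 0.064 [[221.0, 176.5], [219.3, 177.0], [223.3, 181.7], [221.6, 182.2]]
7 0.066 [[220.9, 176.0], [219.2, 176.5], [223.2, 181.2], [221.5, 181.7]]
7 0.068 [[220.8, 175.5], [219.1, 175.9], [223.1, 180.7], [221.4, 181.1]]
7 0.07 [[220.7, 175.0], [219.0, 175.4], [223.1, 180.2], [221.3, 180.6]]
7 area 9.889830508474576 cent 220.5458440445587 180.83976006855184
8 0.058 [[220.7, 178.2], [219.0, 178.7], [223.0, 183.4], [221.3, 183.9]]
8 0.06 [[220.6, 177.7], [218.9, 178.2], [222.9, 182.9], [221.2, 183.4]]
8 0.062 [[220.5, 177.2], [218.8, 177.7], [222.8, 182.4], [221.1, 182.9]]
8 0.064 [[220.4, 176.7], [218.7, 177.1], [222.7, 181.9], [221.0, 182.4]]
8 0.066 [[220.3, 176.2], [218.6, 176.6], [222.7, 181.4], [221.0, 181.8]]
8 0.068 [[220.2, 175.6], [218.5, 176.1], [222.6, 180.8], [220.9, 181.3]]
8 0.07 [[220.1, 175.1], [218.4, 175.6], [222.5, 180.3], [220.8, 180.8]]
8 area 10.483050847457626 cent 219.77607113985448 180.07113985448666
```

Onset was near the previous step, so the tab is about 4–5 mm out now and needs about 30° more. q3 is at 1.16 of 1.3, so I'll let go, wind the wrist back half a turn and regrip.

Request:
{"fn": "arm_command", "kwargs": {"rows": [{"offset":[0,0,0],"rot":[0,0,0]},{"offset":[0,0,0],"rot":[0,0,0]},{"offset":[0,0,0],"rot":[0,0,0]},{"offset":[0,0,2.5],"rot":[0,0,0]},{"offset":[0,0,2.5],"rot":[0,0,0]}], "fingers": 0}}

```text
t: 15.48
ee_pos: [0.6343, 0.1582, 0.3113]
tool_rot: [-3.141, -0.058, 0.008]
wrist_force: [0.1, 0.1, 0.5]
width: 0.043
gripper_force: 0.0
```

Request:
{"fn": "arm_command", "kwargs": {"rows": [{"offset":[0,0,0],"rot":[0,0,6]},{"offset":[0,0,0],"rot":[0,0,6]},{"offset":[0,0,0],"rot":[0,0,6]},{"offset":[0,0,0],"rot":[0,0,6]},{"offset":[0,0,0],"rot":[0,0,6]}]}}

```text
t: 15.9
ee_pos: [0.6349, 0.1577, 0.3127]
tool_rot: [-3.016, -0.876, 0.001]
wrist_force: [0.8, -0.6, 0.3]
width: 0.0431
gripper_force: 0.0
```

Request:
{"fn": "arm_command", "kwargs": {"rows": [{"offset":[0,0,0],"rot":[0,0,6]},{"offset":[0,0,0],"rot":[0,0,6]},{"offset":[0,0,0],"rot":[0,0,6]},{"offset":[0,0,0],"rot":[0,0,6]},{"offset":[0,0,0],"rot":[0,0,6]}]}}

```text
t: 16.32
ee_pos: [0.6349, 0.1576, 0.3127]
tool_rot: [-2.686, -1.627, 0.001]
wrist_force: [1.2, -0.0, 0.5]
width: 0.043
gripper_force: 0.0
```

```bash
python3 -c "import tab;tab.go('9')" | head -3
```

```text
{'t': np.float64(16.3167), 'ee_pos': array([0.6349, 0.1576, 0.3127]), 'ft_torque': array([ 0.0036,  0.0622, -0.0155]), 'wrist_force': array([ 1.1918, -0.0461,  0.523 ]), 'width': np.float64(0.043), 'tool_rot': array([-2.6865e+00, -1.6270e+00,  1.2000e-03]), 'qpos': array([-0.8149,  0.7522,  0.9747,  1.357 , -0.6185,  1.3502, -0.3193])}
ydir -27.60024503703656
side pred [array([222. , 181.2]), array([221.6, 179.2]), array([221.4, 177.6])]
```

Request:
{"fn": "arm_command", "kwargs": {"rows": [{"offset":[0,0,0],"rot":[0,0,6]},{"offset":[0,0,0],"rot":[0,0,6]},{"offset":[0,0,0],"rot":[0,0,6]},{"offset":[0,0,0],"rot":[0,0,6]},{"offset":[0,0,0],"rot":[0,0,6]}]}}

```text
t: 16.83
ee_pos: [0.635, 0.1576, 0.3126]
tool_rot: [-2.178, -2.263, 0.001]
wrist_force: [-0.3, 0.6, 0.8]
width: 0.043
gripper_force: 0.0
```

Request:
{"fn": "arm_command", "kwargs": {"rows": [{"offset":[0,0,0],"rot":[0,0,6]},{"offset":[0,0,0],"rot":[0,0,6]},{"offset":[0,0,0],"rot":[0,0,6]},{"offset":[0,0,0],"rot":[0,0,6]},{"offset":[0,0,0],"rot":[0,0,6]}]}}

```text
t: 17.25
ee_pos: [0.635, 0.1575, 0.3126]
tool_rot: [-1.518, -2.75, 0.001]
wrist_force: [-0.5, -0.2, -0.6]
width: 0.0425
gripper_force: 0.0
```

Request:
{"fn": "arm_command", "kwargs": {"rows": [{"offset":[0,0,0],"rot":[0,0,6]},{"offset":[0,0,0],"rot":[0,0,6]},{"offset":[0,0,0],"rot":[0,0,6]},{"offset":[0,0,0],"rot":[0,0,6]},{"offset":[0,0,0],"rot":[0,0,6]}]}}

```text
t: 17.67
ee_pos: [0.635, 0.1574, 0.3126]
tool_rot: [-0.755, -3.049, 0.001]
wrist_force: [-0.2, -0.2, -0.9]
width: 0.0426
gripper_force: 0.0
```

Request:
{"fn": "arm_command", "kwargs": {"rows": [{"offset":[0,0,0],"rot":[0,0,6]},{"offset":[0,0,0],"rot":[0,0,6]},{"offset":[0,0,0],"rot":[0,0,6]},{"offset":[0,0,0],"rot":[0,0,6]},{"offset":[0,0,0],"rot":[0,0,6]}]}}

```text
t: 18.08
ee_pos: [0.635, 0.1573, 0.3125]
tool_rot: [0.06, -3.14, 0.001]
wrist_force: [-0.6, -0.5, 0.0]
width: 0.0427
gripper_force: 0.0
```

```bash
python3 -c "import tab;tab.go('10')" | head -3
```

```text
{'t': np.float64(18.0833), 'ee_pos': array([0.635 , 0.1573, 0.3125]), 'ft_torque': array([ 0.012,  0.024, -0.064]), 'wrist_force': array([-0.5642, -0.4625,  0.0206]), 'width': np.float64(0.0427), 'tool_rot': array([ 5.97e-02, -3.14e+00,  6.00e-04]), 'qpos': array([-0.5756,  0.6196,  0.5046,  1.3462, -0.2999,  1.2521,  1.5526])}
ydir 92.17712399166622
side pred [array([222. , 181.2]), array([221.6, 179.2]), array([221.4, 177.6])]
```

Request:
{"fn": "arm_command", "kwargs": {"rows": [{"offset":[0,0,-2],"rot":[0,0,0]},{"offset":[0,0,-2],"rot":[0,0,0]},{"offset":[0,0,-1],"rot":[0,0,0]},{"offset":[0,0,0],"rot":[0,0,0]},{"offset":[0,0,0],"rot":[0,0,0]}]}}

```text
t: 18.6
ee_pos: [0.6351, 0.1576, 0.2622]
tool_rot: [0.053, -3.14, 0.001]
wrist_force: [0.8, -0.5, 0.4]
width: 0.0428
gripper_force: 0.0
```

Request:
{"fn": "arm_command", "kwargs": {"rows": [{"offset":[0,0,0],"rot":[0,0,0]},{"offset":[0,0,0],"rot":[0,0,0]},{"offset":[0,0,0],"rot":[0,0,0]},{"offset":[0,0,0],"rot":[0,0,0]},{"offset":[0,0,0],"rot":[0,0,0]}], "fingers": -1}}

```text
t: 19.02
ee_pos: [0.6359, 0.157, 0.2644]
tool_rot: [-0.055, 3.138, -0.0]
wrist_force: [-0.8, -1.0, 5.4]
width: 0.0105
gripper_force: 61.4
```

Request:
{"fn": "arm_command", "kwargs": {"rows": [{"offset":[0,0,0],"rot":[0,0,-5]},{"offset":[0,0,0],"rot":[0,0,-5]},{"offset":[0,0,0],"rot":[0,0,-5]},{"offset":[0,0,0],"rot":[0,0,-5]},{"offset":[0,0,0],"rot":[0,0,-5]}]}}

```text
t: 19.43
ee_pos: [0.6359, 0.1571, 0.2644]
tool_rot: [0.631, 3.075, 0.0]
wrist_force: [-0.3, -1.1, 5.3]
width: 0.0104
gripper_force: 61.6
```

Request:
{"fn": "arm_command", "kwargs": {"rows": [{"offset":[0,0,0],"rot":[0,0,-4]},{"offset":[0,0,0],"rot":[0,0,0]}]}}

```text
t: 19.6
ee_pos: [0.6359, 0.1571, 0.2644]
tool_rot: [0.736, 3.051, 0.0]
wrist_force: [-1.8, -1.0, 6.1]
width: 0.0108
gripper_force: 61.6
```

Run:
```python
import tab;tab.go('11')
from h import *
np.set_printoptions(linewidth=200)
for k in("10","11"):
    im=np.load(f"pics/s{k}.npy").astype(int)[172:187,212:228];print(k);print(im[:,:,0]-im[:,:,2])
```

```text
{'t': np.float64(19.6), 'ee_pos': array([0.6359, 0.1571, 0.2644]), 'ft_torque': array([-0.3563,  0.1422, -0.1057]), 'wrist_force': array([-1.8319, -0.9732,  6.1128]), 'width': np.float64(0.0108), 'tool_rot': array([7.3610e-01, 3.0513e+00, 3.0000e-04]), 'qpos': array([-0.6385,  0.685 ,  0.6089,  1.4061, -0.4025,  1.1729,  1.1164])}
ydir 62.87269192818981
side pred [array([222. , 181.2]), array([221.6, 179.2]), array([221.4, 177.6])]
[(np.int64(217), np.int64(177), np.int32(4), np.int32(8), np.int32(15)), (np.int64(201), np.int64(181), np.int32(7), np.int32(6), np.int32(17)), (np.int64(211), np.int64(184), np.int32(2), np.int32(1), np.int32(2)), (np.int64(206), np.int64(188), np.int32(4), np.int32(4), np.int32(6)), (np.int64(202), np.int64(189), np.int32(1), np.int32(1), np.int32(1)), (np.int64(205), np.int64(190), np.int32(1), np.int32(1), np.int32(1)), (np.int64(214), np.int64(190), np.int32(1), np.int32(3), np.int32(3)), (np.int64(208), np.int64(193), np.int32(2), np.int32(1), np.int32(2))]
top pred [array([221.5, 222.4]), array([221.1, 222. ]), array([220.8, 221.7])]
[(np.int64(217
[... 1449 characters left out ...]
   0  -4  -4  -4  17  15  14]
 [ 13  14  15  13   3  55 118  50 -11  -1   0  -2  -3   8  16  18]
 [  6   4  -1  -4  -6  10 115 110 -11  -5   0   0  -4   1  14  16]
 [ -1   0  -1  -1  -4  -8  92 103  29  -9  -3  -2   0  -1   8  19]
 [ -4  -3  -2   3  -3  -5  30 107  94 -14  -4   1  -2  -2   0  17]
 [  1   1   0   1  -1  -6  11  95 113   1  -4  -4  -3  -3  -1   4]
 [ -3  -2  -2  -1  -3  -3  -7  57  48  16  -2  -2   0   1  -3   3]
 [  1  -3  -1   1  -3  -3  -4  29  56  23   0   2  -2  -1   1  -1]
 [ 31  -4  -3  -1  -4   0  -5  -5  41  21  -3   2   0  -1  -1  -1]
 [ 18  -2  -2  -3   1   2  -1   0  -4  -1   2   1   0   1  -1  -2]
 [  8  -1  -1  -1  -1   0  -1  -2  -2  -1  -2   3  -1  -1   0   1]]
```

By angle, the tab is at least 9 mm out and below the hard stop, and the image fit gives about 9.4 mm. Letting go now.

Request:
{"fn": "arm_command", "kwargs": {"rows": [{"offset":[0,0,0],"rot":[0,0,0]},{"offset":[0,0,0],"rot":[0,0,0]},{"offset":[0,0,0],"rot":[0,0,0]},{"offset":[0,0,1.5],"rot":[0,0,0]},{"offset":[0,0,2.5],"rot":[0,0,0]}], "fingers": 0}}

```text
t: 20.12
ee_pos: [0.6337, 0.1582, 0.2991]
tool_rot: [-0.73, -3.048, 0.005]
wrist_force: [0.2, 0.3, -0.7]
width: 0.0426
gripper_force: 0.0
```

Request:
{"fn": "arm_command", "kwargs": {"rows": [{"offset":[0,0,3],"rot":[0,0,0]},{"offset":[0,-3,2],"rot":[0,0,0]},{"offset":[0,-4,0],"rot":[0,0,0]},{"offset":[0,0,0],"rot":[0,0,0]},{"offset":[0,0,0],"rot":[0,0,0]}]}}

```text
t: 20.53
ee_pos: [0.6352, 0.083, 0.3533]
tool_rot: [0.743, 3.051, -0.003]
wrist_force: [0.8, 1.4, -0.5]
width: 0.0429
gripper_force: 0.0
```

Run:
```python
import tab;tab.go('12')
from h import *
np.set_printoptions(linewidth=200)
for k in("12",):
    im=np.load(f"pics/s{k}.npy").astype(int)[174:187,212:228];print(k);print(im[:,:,0]-im[:,:,2])
```

```text
{'t': np.float64(20.5333), 'ee_pos': array([0.6352, 0.083 , 0.3533]), 'ft_torque': array([ 0.0428, -0.0153, -0.0064]), 'wrist_force': array([ 0.7554,  1.3552, -0.4792]), 'width': np.float64(0.0429), 'tool_rot': array([ 7.4340e-01,  3.0511e+00, -2.8000e-03]), 'qpos': array([-0.555 ,  0.5881,  0.6533,  1.3385, -0.3525,  1.3304,  1.1919])}
ydir 62.612219857728505
side pred [array([222. , 181.2]), array([221.6, 179.2]), array([221.4, 177.6])]
[(np.int64(217), np.int64(177), np.int32(4), np.int32(8), np.int32(15)), (np.int64(201), np.int64(181), np.int32(7), np.int32(5), np.int32(14)), (np.int64(201), np.int64(184), np.int32(3), np.int32(2), np.int32(3)), (np.int64(211), np.int64(184), np.int32(1), np.int32(1), np.int32(1)), (np.int64(203), np.int64(187), np.int32(1), np.int32(1), np.int32(1)), (np.int64(207), np.int64(187), np.int32(2), np.int32(4), np.int32(5)), (np.int64(201), np.int64(189), np.int32(2), np.int32(2), np.int32(2)), (np.int64(214), np.int64(190), np.int32(1), np.int32(3), np.int32(3)), (np.int64(204), np.int64(192), np.int32(2), np.int32(2), np.int32(2)), (np.int64(209),
[... 312 characters left out ...]
   0  -4  -5  -3  14  15  17]
 [ 16  17  14  15   3  57 113  49 -13  -3   0  -3  -2   8  16  18]
 [  6   3   0  -5  -8  10 114 114 -13  -4  -2  -2   0  -1  14  14]
 [ -1   1  -3   3  -4  -6  88 101  27  -8  -2  -1  -3  -1  10  16]
 [  0  -2  -1   1  -2  -7  32 103  90 -11  -2  -2  -2  -1   1  16]
 [ -3   2   2  -2  -3  -6  14  95 111   0  -3  -2  -1   0   0   6]
 [ -2  -2  -3   0   0  -7  -6  59  45  20  -2   0   0   0  -3   4]
 [  1  -1  -4   0   0  -3  -9  33  55  26  -6   0  -4  -1   0   1]
 [ 26  -3  -2   1  -1   0  -6  -5  44  22  -3   0   0   0  -1  -3]
 [ 19  -3  -1  -2   0  -1   2  -5  -5   0   0   0   1   3  -3   0]
 [  8   1   3  -1   0   2  -1  -4   2  -5  -2   2  -2  -2   4   0]]
```

The tab holds steady after release, and the arm is clear.

```bash
python3 -c "
from bench import ctrl
print(ctrl.close_job())"
```

```text
the job is handed in; nothing more can be done
None
```

The cast is clamped teeth up in the vice, the brass tab stands about 9 mm out (estimated from the turn angle and images), the handle is released, and the job was handed in at about 20.6 s; no verdict was shown.

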